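# Set up the folding photo stage and stand the sample on it

## Robot

A 6-joint arm with a two-finger parallel gripper is mounted at the origin on a cart in front of the work surface, level with it; the furniture and walls round the work are solid. World frame = base frame: x ahead of the robot, y to its left, z up, the work surface at z = 0. Lengths are in m, angles in rad, forces in N, time in s.
With the tool pointing down it reaches from about 0.325 to 0.75 m from the base axis. Payload 7.6 kg.
Tool frame: the origin (TCP) lies midway between the tips of the shut fingers; the grasp point (between the pads) lies 19 mm behind it; z points along the fingers, y is the line along which they close (so a half turn about z gives the same grasp; the last joint's range is limited). The gripper opens to 85 mm and grips with 20 to 120 N. Pads are 22 mm wide; open, the fingers measure 114 mm over their backs; the gripper's body (76 mm by 85 mm) begins 54 mm behind the grasp point. The pads swing forward as they close: fully open they stand 13 mm farther back than shut.
Start: joints at [-1.342, 0.052, 1.401, -0, 1.689, -0.07], TCP at [0.155, -0.502, 0.231] pointing down, gripper open.
Joint ranges: [-2.9, 2.9], [-0.91, 2.17], [0.12, 2.37], [-1.06, 4.2], [0.26, 2.73], [-2.93, 2.93]. Speed limits (rad/s): [2.57, 2.57, 3.01, 3.14, 3.14, 3.14].

## Interface

Orientations are given as a unit quaternion [w, x, y, z].
In Python, from workcell import robot gives the robot as it stands.
- The arm moves only by the shell command python3 -m inch 'ROWS' [FORCE]. ROWS is JSON, a list that holds one entry, the list of rows, each a list of 7 numbers: the turn, a rotation vector about the world's x, y, z in rad, then the shift along the world's x, y, z in cm, then the closure, from 0 (fully open) to 1 (shut). A call has 1 to 5 rows; each row shifts and turns the commanded pose from where the row before left it; what a row does not reach is not made up. A row lasts 1/8 s, in which the tool goes at most 62.5 mm and 10.7 degrees, less where a joint would pass 70% of its speed; a pose out of reach is approached as far as the arm can. A call with a gripper value outside its range is refused whole. The fingers move at their own pace and stop on an object; FORCE is the grip in N (left out, the last holds). Time passes only in rows, so rows that do not move let the fingers close. It gives the time, the measured TCP pose, the force, the opening and the grip force at its end, in the units of the state.
- robot.get_state(): the state, without advancing time (a new reading comes with each control period).
- robot.read_camera(name): name is "scene" or "side" or "wrist"; returns the picture (480x640x3 uint8, blue, green, red); there is no depth.
- robot.camera_info(name): a dict with "intrinsics" (3x3 intrinsics, pixels), "pose" (4x4, takes a point from camera to world coordinates). Camera axes: x right, y up, looking along -z (the intrinsics and any distortion apply to the point x, -y, -z); pixel columns grow to the right and rows downward; lengths in m; the calibration is good to about 2 mm. A picture is of the moment at which its call begins: read the wrist's pose just before it. camera_info takes no time and is no camera call; for the wrist camera it gives the pose at the moment of the call.
- robot.hand_in(): hands the job in; it is judged then, once.
The state is a dict: "clock": time; "joints": joint angles; "dq": joint speeds; "joint_torque": joint torques, N m; "tcp_pos": TCP position; "tcp_rot": TCP orientation; "contact_force": force on the tool from outside, world axes, zero at the start; "wrist_torque": the same for the moment, N m; "grip_width": finger opening in m; "finger_force": force on a finger pad.
Only numpy, scipy, OpenCV 4.12 (cv2) and the standard library are available. Lean on these libraries where they do the work, as an engineer would, in place of code of your own. Each camera call takes 0.05 s, during which the arm holds its last target. There are 200 camera calls.

## Task

Set up the folding photo stage for the next sample. First swing out both of its stabiliser legs until each has clicked past its spring stud and sits fully at its end stop; then open the lid by its carry handle until it leans back on its stop as the backdrop; and last stand the amber bottle upright on the round mark that this uncovers. Do not tip the bottle over on the way, and leave everything else on the desk where it is.

Things in the scene. Friction and masses are not known exactly. Their poses are not given: they have to be found in the camera images.
- stage: Grey folding photo stage, fixed to the desk. Origin on the desk top; x points to its rear (hinge side), y to its left, z up. Base: stage x -70 to +80, y -100 to +100, 22 mm high. The shut lid (190 mm wide, z 24 to 34 mm) covers it from x -65 to +73. A flat wing 4 mm high carries each leg beside the base.
- stage_mark (a point): Centre of the round mark (an orange ring, 80 mm outer diameter) on the white top of the base under the lid, 22 mm above the desk, at stage x -15, y 0 mm.
- leg_left (a joint): Angle (rad) of the left stabiliser leg (stage +y side) about its upright pivot. 0: folded, pointing to the stage's front (-x); it grows as the leg swings outward (to +y); 1.60: end stop, pointing out sideways, seated. A spring stud under it resists from about 1.1 rad to just short of the stop, then springs up behind the leg and holds it. The leg stays where it is left.
- leg_left_pivot (a point): Pivot axis of the left leg, at stage x +30, y +118 mm, 17.5 mm above the desk.
- leg_left_tab (a point): Middle of the top edge of the left leg's upright orange push tab, 75 mm above the desk, 85 mm from the pivot. The tab is 26 mm long along the leg and 10 mm thick across it, and stands from 15 to 75 mm above the desk, so it can be pushed from its inner side above the shut lid. The leg's bar is 16 mm wide, 98 mm long, 6 to 16 mm high.
- leg_right (a joint): The same for the right leg (stage -y side), the mirror image: 0 folded towards the stage's front, growing as it swings outward (to -y), 1.60 seated at the end stop.
- leg_right_pivot (a point): Pivot axis of the right leg, at stage x +30, y -118 mm, 17.5 mm above the desk.
- leg_right_tab (a point): Middle of the top edge of the right leg's orange push tab, made as the left one.
- lid (a joint): Angle (rad) of the lid about its hinge at the rear of the base (axis along stage y). 0: shut flat on the base; grows as its front edge rises; 1.85: leaning back on its stop. It falls shut if let go before about 1.6 and leans back by itself after.
- lid_hinge (a point): Middle of the lid's hinge axis, at stage x +65, y 0 mm, 24 mm above the desk.
- lid_handle (a point): Middle of the grip bar of the black carry handle at the lid's front edge: a round bar 10 mm thick along stage y, 90 mm clear between its ends, 170 mm from the hinge axis in the lid's plane; with the lid shut it is 29 mm above the desk, with 35 mm free between bar and lid edge.
- amber_bottle: Small amber glass bottle with a black screw cap and a pipette strapped on its own -x side, 77 mm high. Origin under it at desk level; z up. The body is 44 mm across its own y axis and 60 mm high, its axis at own x +5 mm; the cap above is 28 mm in diameter. It stands left or right of the stage.
- bottle_foot (a point): Centre of the underside of the amber bottle's round body.
- stamp: Bystander: wooden hand stamp, 24 x 52 x 62 mm, on the other side of the stage from the bottle. Origin under its centre.
- label_pad: Bystander: pad of labels, 74 x 105 x 11 mm, at the left. Origin under its centre.
- marker: Bystander: red and white marker pen, 17 x 132 x 18 mm, at the back. Origin under its centre.
- pocket_scale: Bystander: dark pocket scale, 83 x 130 x 23 mm, at the right. Origin under its centre.
Not all that is in view belongs to the job. Of the things that look like the amber_bottle, the largest one is meant.

How it is judged:
On the way, in this order (a step that is already met when the one before it is completed fails the run):
1. both legs are swung out and seated at their end stops, with the lid still shut (value of joint each of leg_left, leg_right above 1.55 rad and value of joint lid below 0.3 rad), for 0.2 s.
2. the lid is open and leans back on its stop (value of joint lid above 1.8 rad and value of joint each of leg_left, leg_right above 1.55 rad), for 0.2 s.
At the end, for the whole second after the job is handed in: Both legs at 1.55 rad or more (seated behind their studs), lid at 1.80 rad or more (on its stop), the amber bottle standing upright (within 0.1 rad) and at rest on the base, its foot centred within 18 mm of the centre of the round mark (all of step 2 and horizontal distance between bottle_foot and stage_mark below 0.018 m and z of bottle_foot in the frame of stage between 0.017 and 0.027 m and angle between amber_bottle's own z axis and vertical below 0.1 rad and linear speed of amber_bottle below 0.02 m/s); the robot touches nothing.
It fails at once if the amber bottle is tipped over (angle between amber_bottle's own z axis and vertical above 0.6 rad).
It fails at once if another thing on the desk is displaced by more than 30 mm (distance of any of stamp, label_pad, marker, pocket_scale from where it was at the start of the episode above 0.03 m).
It also fails if it takes over 72 s, if anything falls off the work surface, if the arm or the gripper's body presses on something with over 40 N, if the wrist force passes 120 N, or if a joint passes its speed limit or range.

## Working session

There is one attempt and no reset: what is moved stays moved. The work goes in short steps, Python scripts to look and compute and a shell command to move; the robot and the scene stay as the last step left them, time stands still between calls to the robot, and variables do not carry over. Pictures are saved under pics/ and viewed, at most 11 in all, crops included, and the job is handed in when it is done.

```bash
ls; mkdir -p pics; cat > h.py <<'E'
import numpy as np, cv2
from workcell import robot
def ray(name,u,v,info=None):
    i=info or robot.camera_info(name); K=np.array(i['intrinsics']); P=np.array(i['pose'])
    d=np.array([(u-K[0,2])/K[0,0],-(v-K[1,2])/K[1,1],-1.0])
    return P[:3,3],P[:3,:3]@d
def onplane(name,u,v,z,info=None):
    o,d=ray(name,u,v,info); return o+d*(z-o[2])/d[2]
def tri(rays):
    A=np.zeros((3,3));b=np.zeros(3)
    for o,d in rays:
        d=d/np.linalg.norm(d);M=np.eye(3)-np.outer(d,d);A+=M;b+=M@o
    p=np.linalg.solve(A,b); 
    return p,[np.linalg.norm((np.eye(3)-np.outer(d,d)/(d@d))@(p-o)) for o,d in rays]
def proj(name,p,info=None):
    i=info or robot.camera_info(name); K=np.array(i['intrinsics']); P=np.array(i['pose'])
    c=P[:3,:3].T@(np.array(p)-P[:3,3]); return K[0,2]+K[0,0]*c[0]/-c[2],K[1,2]+K[1,1]*-c[1]/-c[2]
E
python3 - <<'E'
from h import *
print(robot.get_state()['clock'])
for n in ('scene','side','wrist'):
    i=robot.camera_info(n); print(n,{k:np.round(v,3).tolist() if k in('pose','intrinsics') else v for k,v in i.items()})
    cv2.imwrite(f'pics/{n}0.png',robot.read_camera(n))
E
```

```text
pics
0.0
scene {'intrinsics': [[448.665, 0.0, 320.441], [0.0, 448.665, 239.448], [0.0, 0.0, 1.0]], 'pose': [[-0.73, 0.394, -0.559, -0.076], [-0.684, -0.436, 0.586, 0.656], [-0.013, 0.809, 0.587, 0.782], [0.0, 0.0, 0.0, 1.0]]}
side {'intrinsics': [[487.074, 0.0, 332.737], [0.0, 487.074, 232.006], [0.0, 0.0, 1.0]], 'pose': [[0.962, 0.095, -0.256, 0.185], [-0.273, 0.378, -0.885, -1.322], [0.013, 0.921, 0.39, 0.657], [0.0, 0.0, 0.0, 1.0]]}
wrist {'intrinsics': [[335.425, 0.0, 318.613], [0.0, 335.425, 244.52], [0.0, 0.0, 1.0]], 'pose': [[0.294, 0.92, 0.259, 0.22], [-0.956, 0.283, 0.078, -0.481], [-0.001, -0.271, 0.963, 0.373], [0.0, 0.0, 0.0, 1.0]]}
```

View pics/scene0.png

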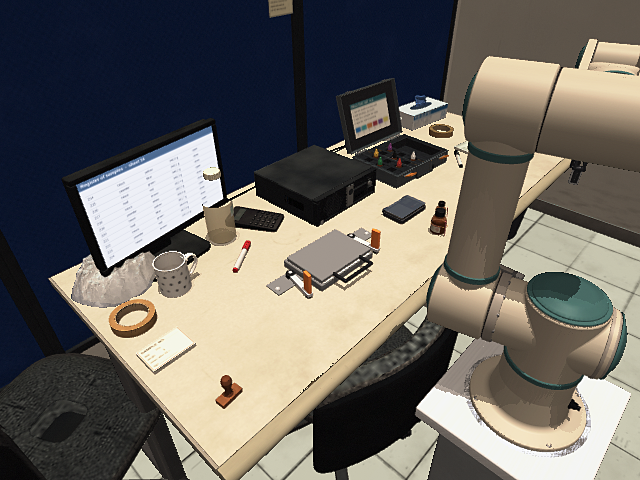

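View pics/side0.png

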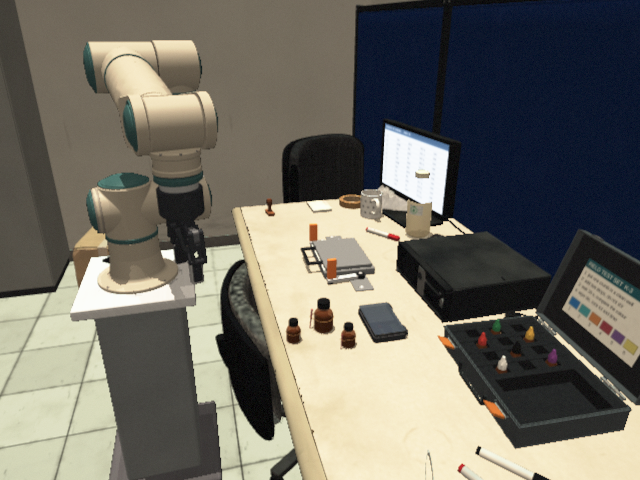

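The scene view shows the stage at (330,258), with orange tabs at (308,282) and (376,238). The side view shows three amber bottles at (293,330), (323,315) and (348,335), and the middle one at (323,315) looks largest. Next I'll measure and make an enlarged crop.

```bash
cat > m1.py <<'E'
from h import *
def blobs(n,im,lo,hi,amin):
    hsv=cv2.cvtColor(im,cv2.COLOR_BGR2HSV); m=cv2.inRange(hsv,lo,hi)
    k,l,s,c=cv2.connectedComponentsWithStats(m)
    return m,l,[(j,*s[j].tolist(),*np.round(c[j],1).tolist()) for j in range(1,k) if s[j][4]>=amin]
if __name__=='__main__':
    for n,roi in (('scene',(260,190,200,120)),('side',(260,200,160,160))):
        im=cv2.imread(f'pics/{n}0.png'); x,y,w,h=roi; c=im[y:y+h,x:x+w]
        for nm,lo,hi in (('orange',(5,180,150),(18,255,255)),('brown',(0,100,20),(15,255,150)),('dark',(0,0,0),(180,90,45))):
            m,l,b=blobs(n,c,lo,hi,25 if nm!='dark' else 60)
            for q in b: print(n,nm,'x',q[1]+x,'y',q[2]+y,'w',q[3],'h',q[4],'A',q[5],'c',q[6]+x,q[7]+y)
    a=cv2.resize(cv2.imread('pics/side0.png')[220:360,270:420],None,fx=4,fy=4,interpolation=cv2.INTER_CUBIC)
    cv2.imwrite('pics/crop_side.png',a[:, :600])
    b=cv2.resize(cv2.imread('pics/scene0.png')[190:310,260:460],None,fx=4,fy=4,interpolation=cv2.INTER_CUBIC)
    cv2.imwrite('pics/crop_scene.png',b)
E
python3 m1.py
```

```text
scene orange x 303 y 270 w 8 h 7 A 27 c 306.8 273.4
scene brown x 430 y 215 w 17 h 21 A 212 c 438.8 224.1
scene brown x 371 y 230 w 10 h 19 A 138 c 374.8 239.3
scene brown x 303 y 272 w 9 h 22 A 127 c 306.9 283.3
scene dark x 260 y 190 w 87 h 37 A 1810 c 308.7 203.1
scene dark x 349 y 190 w 24 h 14 A 168 c 359.2 194.1
scene dark x 382 y 205 w 43 h 19 A 166 c 402.3 215.2
scene dark x 435 y 208 w 10 h 9 A 63 c 440.0 211.8
scene dark x 260 y 211 w 24 h 21 A 231 c 269.4 220.0
scene dark x 333 y 255 w 40 h 27 A 173 c 354.5 269.6
side orange x 310 y 224 w 7 h 15 A 51 c 312.6 230.0
side orange x 328 y 259 w 8 h 14 A 26 c 329.6 263.3
side brown x 266 y 200 w 9 h 16 A 66 c 269.3 207.7
side brown x 349 y 203 w 11 h 5 A 33 c 354.6 205.2
side brown x 311 y 226 w 6 h 15 A 56 c 314.1 233.8
side brown x 388 y 236 w 12 h 5 A 25 c 393.6 238.3
side brown x 327 y 261 w 10 h 18 A 146 c 331.7 269.6
side brown x 314 y 308 w 19 h 25 A 409 c 323.3 320.1
side brown x 287 y 325 w 14 h 19 A 210 c 293.0 333.9
side brown x 342 y 329 w 14 h 19 A 217 c 348.1 338.5
side dark x 383 y 210 w 24 h 17 A 188 c 395.9 216.2
side dark x 397 y 242 w 23 h 53 A 721 c 408.5 263.8
side dark x 318 y 299 w 11 h 10 A 96 c 323.3 303.4
side dark x 359 y 312 w 49 h 30 A 197 c 385.6 335.0
```

View pics/crop_side.png

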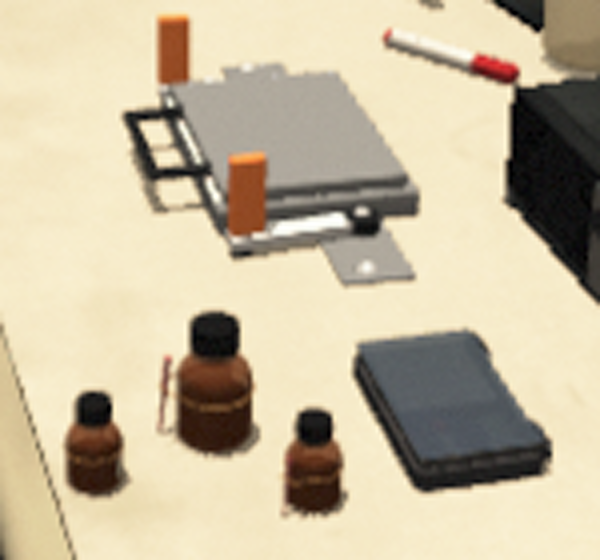

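View pics/crop_scene.png

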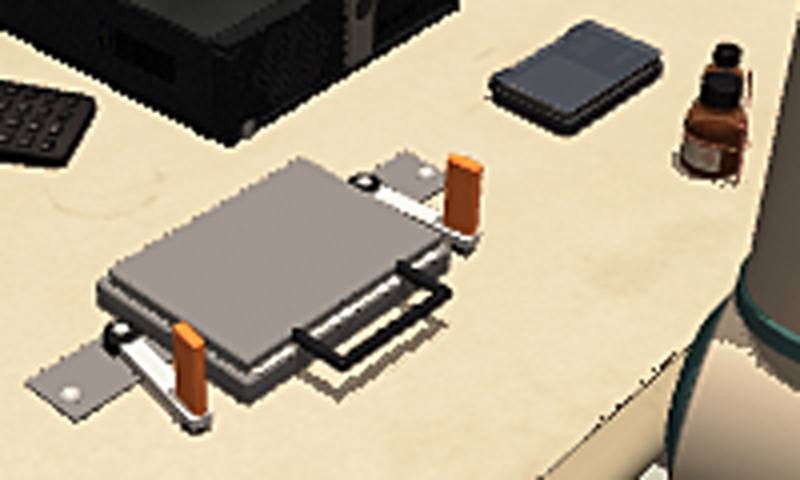

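Candidates in the side view: a small bottle at (293,334), a large one at (323,320) and a small one at (348,338). The enlarged crop confirms that (323,320), whose body is 19 px wide against 14 px for the others, is the largest and has the pipette strapped to it, so it is the one meant. The same bottle is at about (440,222) in the scene view.

```bash
cat > m2.py <<'E'
from h import *
S=lambda x,y:ray('scene',260+(x-1.5)/4,190+(y-1.5)/4)
D=lambda x,y:ray('side',270+(x-1.5)/4,220+(y-1.5)/4)
pts={'tabR':((466,160),(248,155)),'tabL':((187,326),(173,17)),'pivR':((364,181),(364,219)),
'lidFR':((450,240),(237,195)),'lidFL':((247,368),(172,90)),'lidBL':((100,273),(338,72)),'lidBR':((302,157),(412,182)),
'handR':((448,292),(150,175)),'handL':((345,365),(130,115)),'capT':((721,77),(215,319)),'cap':((721,90),(215,335)),'studR':((427,173),(367,266)),
'bottom':((711,172),(215,440))}
for k,(a,b) in pts.items():
    p,e=tri([S(*a),D(*b)]); print(k,np.round(p*1000,1),np.round(np.array(e)*1000,1))
for nm,(x,y) in {'stamp_side':(0,0)}.items(): pass
for nm,p in {'sL':(72-1,395)}.items():
    o=S(*p); q=o[0]+o[1]*(0.006-o[0][2])/o[1][2]; print('studL(z6)',np.round(q*1000,1))
for nm,p in {'small1':(95,490),'small2':(315,508)}.items():
    o=D(*p); q=o[0]+o[1]*(0-o[0][2])/o[1][2]; print(nm,np.round(q*1000,1))
E
python3 m2.py
```

```text
tabR [ 512.5 -183.2   77.5] [0. 0.]
tabL [525.4  74.2  78.3] [3.1 3.1]
pivR [ 599.2 -181.8   17.7] [1.6 1.6]
lidFR [ 507.7 -157.2   30.9] [5.7 5.7]
lidFL [513.3  37.   30.2] [0.4 0.4]
lidBL [650.2  35.1  32.3] [1. 1.]
lidBR [ 641.7 -160.6   30.7] [1.2 1.2]
handR [ 463.5 -106.    32.2] [1.7 1.7]
handL [469.3  -5.6  32.1] [0.6 0.6]
capT [ 435.9 -388.6   80.4] [1. 1.]
cap [ 435.1 -389.2   69.8] [0.2 0.2]
studR [ 582.4 -232.9    8.5] [0.8 0.8]
bottom [ 433.9 -390.    -2.1] [1.4 1.4]
studL(z6) [598.6 111.9   6. ]
small1 [ 356.7 -422.1    0. ]
small2 [ 471.5 -469.8    0. ]
```

```bash
python3 -m inch '[[[0,0,0,4,4,0,1],[0,0,0,4,4,0,1],[0,0,0,4,4,0,1],[0,0,0,4,4,0,1],[0,0,0,4,4,0,1]]]' 30
cat > geo.py <<'E'
from h import *
from scipy.spatial.transform import Rotation as R
O=np.array([.5737,-.0610]); YAW=-.043
c,s=np.cos(YAW),np.sin(YAW); M=np.array([[c,-s],[s,c]])
W=lambda x,y:O+M@np.array([x,y])/1000
def leg(side,th,off,r=85):   # side +1 left, -1 right; off = centre distance behind tab mid-plane (mm)
    u=np.array([-np.cos(th),side*np.sin(th)]); n=np.array([np.sin(th),side*np.cos(th)])
    return W(*(np.array([30,side*118])+r*u-off*n))
def st():
    t=robot.get_state(); q=t['tcp_rot']; m=R.from_quat([q[1],q[2],q[3],q[0]]).as_matrix()
    return t,m
E
python3 - <<'E'
from geo import *
t,m=st(); print(np.round(m,3), t['tcp_pos'],t['clock'])
for k,uv in {'marker':(242,256),'markerend':(237,270),'pad':(166,350),'stampL':(228,393),'pcboxnear':(318,226),'scaleNear':(402,222)}.items():
    print(k,np.round(onplane('scene',*uv,.01)*1000))
for sd in(-1,1):
    print(sd,'tab0.1',leg(sd,.1,0).round(4))
    for th in (0.0,.2,.4,.6,.8,1.0,1.2,1.4,1.6): print(th,(leg(sd,th,19)*100).round(2))
E
```

```text
clock: 0.78
tcp_pos: [0.3555, -0.3002, 0.2312]
tcp_rot: [0.0, 0.989, 0.149, -0.0]
contact_force: [1.1, 0.3, -0.4]
grip_width: -0.0001
finger_force: 0.0
[[ 0.956  0.294 -0.   ]
 [ 0.294 -0.956 -0.   ]
 [-0.     0.    -1.   ]] [ 0.35551323 -0.3002121   0.23119035] 0.775
marker [768.  91.  10.]
markerend [730. 138.  10.]
pad [628. 416.  10.]
stampL [439. 391.  10.]
pcboxnear [ 712. -160.   10.]
scaleNear [ 535. -350.   10.]
-1 tab0.1 [ 0.5137 -0.185 ]
0.0 [ 51.45 -15.75]
0.2 [ 51.17 -17.47]
0.4 [ 51.23 -19.21]
0.6 [ 51.64 -20.9 ]
0.8 [ 52.38 -22.47]
1.0 [ 53.41 -23.87]
1.2 [ 54.7  -25.04]
1.4 [ 56.2  -25.92]
1.6 [ 57.84 -26.49]
1 tab0.1 [0.5246 0.0677]
0.0 [52.3   4.03]
0.2 [52.17  5.76]
0.4 [52.38  7.49]
0.6 [52.93  9.14]
0.8 [53.8  10.64]
1.0 [54.95 11.95]
1.2 [56.34 13.  ]
1.4 [57.91 13.75]
1.6 [59.59 14.18]
```

```bash
python3 -m inch '[[[0,0,0.17,3.2,3,0,1],[0,0,0.17,3.2,3,-1,1],[0,0,0.17,3.2,3,-2,1],[0,0,0.17,3.2,3,-3,1],[0,0,0.17,3.1,3,-4,1]]]' && python3 -m inch '[[[0,0,0.17,0,0,-3,1],[0,0,0.17,0,0,-2.5,1],[0,0,0.04,0,0,-2.3,1],[0,0,0,0,0,-1,1],[0,0,0,0,0,0,1]]]'
python3 - <<'E'
from geo import *
t,m=st(); print(m.round(3),t['joints'].__str__())
cv2.imwrite('pics/side1.png',cv2.resize(robot.read_camera('side')[180:330,230:430],None,fx=4,fy=4))
E
```

```text
clock: 1.4
tcp_pos: [0.5149, -0.1507, 0.131]
tcp_rot: [0.001, 0.838, 0.546, 0.001]
contact_force: [-0.2, 0.0, -0.4]
grip_width: -0.0003
finger_force: 0.0
clock: 2.02
tcp_pos: [0.5132, -0.1517, 0.0429]
tcp_rot: [-0.001, 0.722, 0.692, -0.0]
contact_force: [-0.2, 0.3, 0.4]
grip_width: -0.0001
finger_force: 0.0
[[ 0.043  0.999 -0.001]
 [ 0.999 -0.043  0.   ]
 [ 0.    -0.001 -1.   ]] [-3.56337599e-01  2.29673587e-01  1.59345913e+00  1.89161430e-05
  1.31961789e+00 -3.13419003e-01]
```

View pics/side1.png

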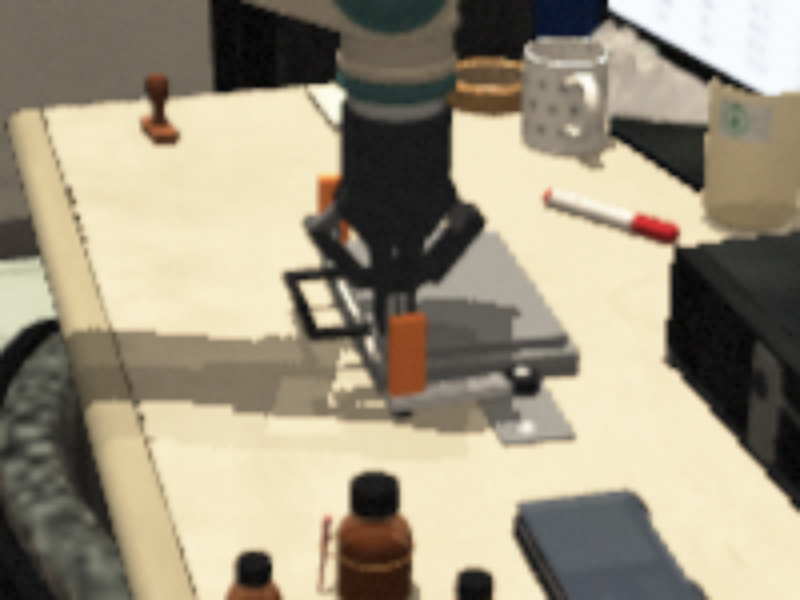

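The finger stands just inside the right tab, which is at crop (405,350). I'll push the right leg now.

```bash
python3 -m inch '[[[0,0,0,-0.1,-2.3,0,1],[0,0,0,0.05,-1.75,0,1],[0,0,0,0.4,-1.7,0,1],[0,0,0,0.75,-1.55,0,1],[0,0,0,1.05,-1.4,0,1]]]' && python3 -m inch '[[[0,0,0,1.3,-1.1,0,1],[0,0,0,1.5,-0.8,0,1],[0,0,0,0.8,-0.25,0,1],[0,0,0,0.8,-0.2,0,1],[0,0,0,0,0,0,1]]]'
cat > look.py <<'E'
import sys
from h import *
from m1 import blobs
n,tag=sys.argv[1],sys.argv[2]
im=robot.read_camera(n); cv2.imwrite(f'pics/{tag}.png',im)
x,y=250,170; c=im[y:340,x:460]
for q in blobs(n,c,(5,150,80),(18,255,255),25)[2]: print(n,'x',q[1]+x,'y',q[2]+y,'w',q[3],'h',q[4],'A',q[5],'c',q[6]+x,q[7]+y)
E
python3 look.py scene s2; python3 look.py side d2
python3 -c "
from geo import *
for sd in (-1,1):
  for th in (1.45,1.55,1.6): 
    p=[*leg(sd,th,0),.045]; print(sd,th,np.round(proj('scene',p),1),np.round(proj('side',p),1))"
```

```text
clock: 2.7
tcp_pos: [0.5355, -0.2399, 0.0436]
tcp_rot: [0.0, 0.722, 0.692, 0.0]
contact_force: [-0.2, 1.4, -0.3]
grip_width: -0.0001
finger_force: 0.2
clock: 3.32
tcp_pos: [0.5792, -0.2624, 0.0433]
tcp_rot: [0.0, 0.722, 0.692, -0.0]
contact_force: [-1.1, -0.1, -0.2]
grip_width: -0.0001
finger_force: 0.2
scene x 405 y 172 w 12 h 5 A 29 c 411.1 174.3
scene x 366 y 208 w 7 h 18 A 79 c 368.3 217.6
scene x 303 y 270 w 9 h 24 A 151 c 306.9 281.2
side x 310 y 224 w 7 h 17 A 114 c 313.0 231.6
side x 368 y 267 w 6 h 23 A 96 c 370.8 278.9
side x 315 y 309 w 17 h 8 A 90 c 322.8 313.0
side x 288 y 326 w 12 h 6 A 52 c 293.1 328.9
side x 343 y 331 w 12 h 6 A 48 c 348.2 333.6
-1 1.45 [372.7 217.9] [366.4 279.7]
-1 1.55 [370.6 216.8] [369.5 279.5]
-1 1.6 [369.5 216.2] [371.1 279.3]
1 1.45 [266.9 281.7] [331.1 223.2]
1 1.55 [264.5 280.2] [333.5 223. ]
1 1.6 [263.5 279.5] [334.8 222.9]
```

```bash
python3 -m inch '[[[0,0,0,0.3,0,0,1],[0,0,0,0,0,0,1]]]' | grep -E "pos|force"; python3 -m inch '[[[0,0,0,0.3,0,0,1],[0,0,0,0,0,0,1]]]'| grep -E "pos|force"; python3 -m inch '[[[0,0,0,0.3,0,0,1],[0,0,0,0,0,0,1]]]'| grep -E "pos|force"
```

```text
tcp_pos: [0.5799, -0.2624, 0.0433]
contact_force: [-12.9, 0.1, 4.9]
finger_force: 6.6
tcp_pos: [0.5805, -0.2625, 0.0432]
contact_force: [-26.7, 2.7, 12.0]
finger_force: 13.7
tcp_pos: [0.581, -0.2626, 0.043]
contact_force: [-41.0, 3.9, 19.7]
finger_force: 20.8
```

The force jumped sharply with no further motion, so the right leg is on its hard stop. I'll back off, cross over and take the left leg.

```bash
python3 -m inch '[[[0,0,0,-1,0,0,1],[0,0,0,-0.8,0,0,1],[0,0,0,0,0,4,1],[0,0,0,0,0,4,1],[0,0,0,-0.6,4,0,1]]]' |grep -E "pos|contact"; python3 -m inch '[[[0,0,0,-0.8,5,0,1],[0,0,0,-0.8,5,0,1],[0,0,0,-0.8,5,0,1],[0,0,0,-0.8,5,0,1],[0,0,0,-0.8,5,0,1]]]' |grep -E "pos|contact"; python3 look.py side d3; python3 look.py scene s3
```

```text
tcp_pos: [0.566, -0.2243, 0.128]
contact_force: [0.7, 0.6, 0.2]
tcp_pos: [0.5238, 0.0295, 0.1237]
contact_force: [0.4, 0.7, 0.0]
side x 310 y 224 w 7 h 17 A 119 c 313.0 232.0
side x 368 y 267 w 6 h 23 A 116 c 370.4 277.5
side x 315 y 310 w 17 h 7 A 85 c 322.7 313.1
side x 288 y 327 w 12 h 5 A 47 c 293.0 329.0
side x 343 y 331 w 12 h 6 A 52 c 348.4 333.4
scene x 366 y 206 w 8 h 20 A 120 c 369.3 215.7
scene x 432 y 216 w 14 h 6 A 50 c 438.6 219.1
scene x 303 y 270 w 9 h 24 A 159 c 307.1 281.6
```

```bash
python3 -m inch '[[[0,0,0,0,0,-4,1],[0,0,0,0,0,-4,1],[0,0,0,0,0,0,1]]]' |grep -E "pos|contact"; python3 -m inch '[[[0,0,0,-0.2,2.8,0,1],[0,0,0,0.2,1.75,0,1],[0,0,0,0.55,1.65,0,1],[0,0,0,0.9,1.5,0,1],[0,0,0,1.15,1.3,0,1]]]' |grep -E "pos|contact"; python3 -m inch '[[[0,0,0,1.4,1,0,1],[0,0,0,1.55,0.7,0,1],[0,0,0,0.8,0.25,0,1],[0,0,0,0.8,0.2,0,1],[0,0,0,0,0,0,1]]]' |grep -E "pos|contact"; python3 -m inch '[[[0,0,0,0.3,0,0,1],[0,0,0,0,0,0,1]]]' | grep -E "pos|force"; python3 -m inch '[[[0,0,0,0.3,0,0,1],[0,0,0,0,0,0,1]]]'| grep -E "pos|force"
```

```text
tcp_pos: [0.522, 0.0274, 0.0405]
contact_force: [0.7, 0.8, 0.2]
tcp_pos: [0.5509, 0.1187, 0.0436]
contact_force: [0.6, -1.3, -0.5]
tcp_pos: [0.5958, 0.1393, 0.0432]
contact_force: [-0.4, -0.6, -0.4]
tcp_pos: [0.5966, 0.1394, 0.0431]
contact_force: [-11.7, -0.6, 3.9]
finger_force: 5.7
tcp_pos: [0.5972, 0.1395, 0.0429]
contact_force: [-24.9, -0.5, 11.2]
finger_force: 12.9
```

```bash
python3 -m inch '[[[0,0,0,0.3,0,0,1],[0,0,0,-1.3,0,0,1],[0,0,0,-1,0,0,1],[0,0,0,0,0,4,1],[0,0,0,0,0,4,1]]]' |grep -E "pos|contact"; python3 -m inch '[[[0,0,0,-2.9,-4.9,0,0.69],[0,0,0,-2.9,-4.9,0,0.69],[0,0,0,-2.9,-4.9,0,0.69],[0,0,0,-2.8,-4.9,0,0.69],[0,0,0,0,0,0,0.69]]]' |grep -E "pos|contact|width"
python3 look.py side d4; python3 look.py scene s4
python3 -c "
from h import *
i=robot.camera_info('wrist'); im=robot.read_camera('wrist'); cv2.imwrite('pics/w4.png',im)
print(proj('wrist',(.4688,-.0565,.029),i)); import json; np.save('w4.npy',i['pose'])"
```

```text
tcp_pos: [0.5812, 0.1391, 0.1242]
contact_force: [0.0, 0.2, 0.2]
tcp_pos: [0.4654, -0.0594, 0.1237]
contact_force: [0.0, -0.2, 0.2]
grip_width: 0.0265
side x 333 y 214 w 3 h 17 A 48 c 334.0 221.9
side x 368 y 267 w 6 h 23 A 116 c 370.4 277.5
side x 315 y 311 w 17 h 6 A 85 c 322.9 313.2
side x 288 y 326 w 12 h 6 A 48 c 293.1 329.0
side x 343 y 331 w 12 h 6 A 51 c 348.1 333.5
side x 438 y 336 w 10 h 4 A 25 c 442.7 337.9
scene x 432 y 216 w 14 h 6 A 48 c 438.5 219.1
scene x 258 y 268 w 11 h 23 A 182 c 263.1 278.7
(np.float64(322.06941586305265), np.float64(246.90295210151515))
```

View pics/w4.png

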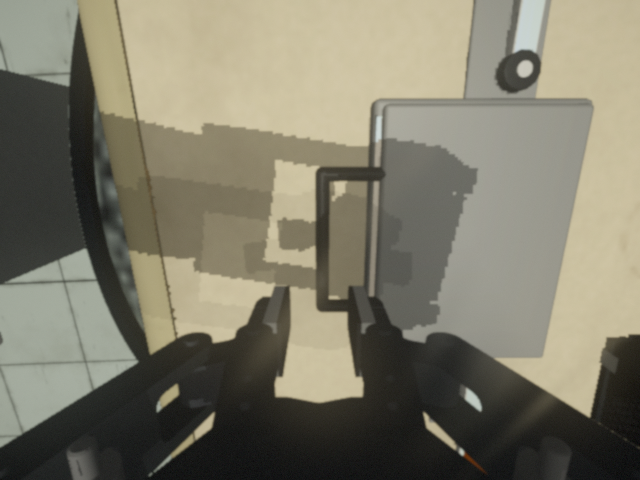

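The wrist view shows the handle bar at u≈322, v 170 to 308. In x it matches the model within a pixel. I'll shift 3 mm in x and 6 mm in y, then descend over the bar with one finger in the gap.

```bash
python3 -m inch '[[[0,0,0,0.3,0.6,-4,0.69],[0,0,0,0,0,-4,0.69],[0,0,0,0,0,-2,0.69],[0,0,0,0,0,-1.2,0.69],[0,0,0,0,0,0,0.69]]]' |grep -E "pos|contact|width"; python3 -m inch '[[[0,0,0,0,0,0,0.95],[0,0,0,0,0,0,0.95],[0,0,0,0,0,0,0.95],[0,0,0,0,0,0,0.95]]]' 60
python3 -c "
import numpy as np
a=np.arange(0,1.86,.15)
x=-170*np.cos(a)+5*np.sin(a); z=170*np.sin(a)+5*np.cos(a)
for i in range(1,len(a)): print(a[i].round(2),np.round([(x[i]-x[i-1])/10,(z[i]-z[i-1])/10],2))"
```

```text
tcp_pos: [0.4696, -0.0501, 0.0109]
contact_force: [-1.1, -0.6, -0.3]
grip_width: 0.0263
clock: 10.18
tcp_pos: [0.4697, -0.0506, 0.0124]
tcp_rot: [0.0, 0.722, 0.692, 0.0]
contact_force: [-6.2, 1.0, 5.5]
grip_width: 0.0078
finger_force: 58.7
0.15 [0.27 2.53]
0.3 [0.64 2.47]
0.45 [1.   2.34]
0.6 [1.34 2.17]
0.75 [1.65 1.94]
0.9 [1.92 1.67]
1.05 [2.15 1.37]
1.2 [2.33 1.03]
1.35 [2.46 0.67]
1.5 [2.53 0.3 ]
1.65 [ 2.55 -0.09]
1.8 [ 2.51 -0.47]
```

```bash
python3 -m inch '[[[0,0,0,0.08,0,1.25,0.95],[0,0,0,0.18,0,1.25,0.95],[0,0,0,0.28,-0.01,1.25,0.95],[0,0,0,0.36,-0.02,1.22,0.95]]]' |grep -E "pos|force|width"; python3 -m inch '[[[0,0,0,0.47,-0.02,1.2,0.95],[0,0,0,0.53,-0.02,1.14,0.95],[0,0,0,0.64,-0.03,1.11,0.95],[0,0,0,0.7,-0.03,1.06,0.95]]]' |grep -E "pos|force|width"
```

```text
tcp_pos: [0.478, -0.051, 0.0617]
contact_force: [-6.0, 2.3, 1.6]
grip_width: 0.0079
finger_force: 58.5
tcp_pos: [0.5002, -0.0519, 0.1072]
contact_force: [-14.2, 1.6, 5.9]
grip_width: 0.0078
finger_force: 58.6
```

```bash
python3 -m inch '[[[0,0,0,0.6,-0.03,1.1,0.95],[0,0,0,0.75,-0.04,1,0.95],[0,0,0,0.9,-0.04,0.85,0.95],[0,0,0,0.95,-0.04,0.8,0.95]]]' |grep -E "pos|force|width"; python3 -m inch '[[[0,0,0,1,-0.05,0.72,0.95],[0,0,0,1.1,-0.05,0.65,0.95],[0,0,0,1.13,-0.05,0.55,0.95],[0,0,0,1.15,-0.05,0.48,0.95]]]' |grep -E "pos|force|width"
```

```text
tcp_pos: [0.5343, -0.0534, 0.1447]
contact_force: [-4.9, 2.7, 1.0]
grip_width: 0.0076
finger_force: 58.5
tcp_pos: [0.579, -0.0553, 0.1703]
contact_force: [-3.8, 3.0, 6.7]
grip_width: 0.0079
finger_force: 60.9
```

```bash
python3 -m inch '[[[0,0,0,1.15,-0.05,0.5,0.95],[0,0,0,1.2,-0.05,0.4,0.95],[0,0,0,1.25,-0.05,0.3,0.95],[0,0,0,1.25,-0.05,0.25,0.95]]]' |grep -E "pos|force|width"; python3 -m inch '[[[0,0,0,1.25,-0.05,0.15,0.95],[0,0,0,1.25,-0.05,0.05,0.95],[0,0,0,1.25,-0.05,0,0.95],[0,0,0,1.2,-0.05,-0.1,0.95]]]' |grep -E "pos|force|width"
```

```text
tcp_pos: [0.6268, -0.0574, 0.1822]
contact_force: [-1.4, 2.0, -5.7]
grip_width: 0.007
finger_force: 58.4
tcp_pos: [0.6753, -0.0595, 0.1804]
contact_force: [-3.2, 1.0, -11.2]
grip_width: 0.0071
finger_force: 58.6
```

```bash
python3 -m inch '[[[0,0,0,0.6,-0.02,-0.3,0.95],[0,0,0,0.5,-0.02,-0.25,0.95],[0,0,0,0,0,0,0.95]]]' |grep -E "pos|force|width"; python3 look.py side d5; python3 -c "
import cv2; cv2.imwrite('pics/d5c.png',cv2.resize(cv2.imread('pics/d5.png')[130:330,230:430],None,fx=3,fy=3))"
```

```text
tcp_pos: [0.6873, -0.0599, 0.1778]
contact_force: [-1.6, 1.1, -4.2]
grip_width: 0.0074
finger_force: 58.9
side x 333 y 214 w 3 h 17 A 49 c 334.0 222.0
side x 368 y 267 w 6 h 23 A 116 c 370.4 277.5
side x 315 y 310 w 17 h 7 A 85 c 322.4 313.1
side x 288 y 326 w 12 h 6 A 49 c 293.1 328.9
side x 343 y 331 w 12 h 6 A 46 c 347.9 333.7
```

View pics/d5c.png

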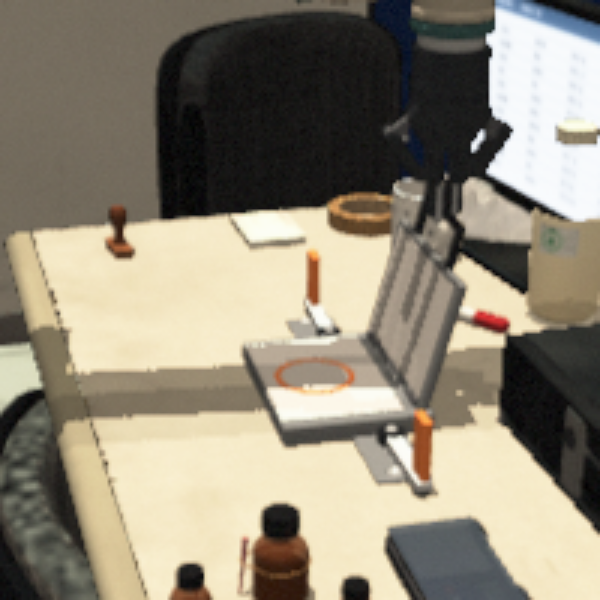

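The lid is past vertical and still held, both legs are out, and the ring shows at crop (315,376). I'll release the lid, lift clear and move away.

```bash
python3 -m inch '[[[0,0,0,0,0,0,0.7],[0,0,0,0,0,0,0.65],[0,0,0,0,0,0,0.6],[0,0,0,0,0,0,0.6],[0,0,0,0,0,3,0.6]]]' |grep -E "pos|contact|width"; python3 -m inch '[[[0,0,0,0,0,4,0.6],[0,0,0,-4,-2,1,0.4],[0,0,-0.17,-4,-4,0,0.2],[0,0,-0.17,-4,-4,0,0.2],[0,0,-0.17,-3,-5,0,0.2]]]' |grep -E "pos|contact|width";  python3 -m inch '[[[0,0,-0.17,-2,-5,-1,0.2],[0,0,-0.17,-2,-5,-1,0.2],[0,0,-0.17,-2,-5,-1,0.2],[0,0,-0.17,0,0,0,0.2],[0,0,0,0,0,0,0.2]]]' |grep -E "clock|pos|contact|width|rot"
cat > m3.py <<'E'
from geo import *
from m1 import blobs
R_={}
for n,roi in (('scene',(270,225,110,60)),('side',(300,235,80,50))):
    im=robot.read_camera(n); cv2.imwrite(f'pics/{n}6.png',im)
    x,y,w,h=roi; c=im[y:y+h,x:x+w]; hsv=cv2.cvtColor(c,cv2.COLOR_BGR2HSV)
    m=cv2.inRange(hsv,(3,110,90),(18,255,255)); k,l,s,_=cv2.connectedComponentsWithStats(cv2.dilate(m,np.ones((3,3))))
    j=1+np.argmax([s[q][2]*s[q][3] for q in range(1,k)])
    v,u=np.nonzero((l==j)&(m>0)); e=cv2.fitEllipse(np.c_[u,v].astype(np.float32)); print(n,e[0][0]+x,e[0][1]+y,e[1],len(u))
    R_[n]=ray(n,e[0][0]+x,e[0][1]+y); print(' z22:',onplane(n,e[0][0]+x,e[0][1]+y,.022).round(4))
print('ring',[np.round(q,4) for q in tri(list(R_.values()))],'model',W(-15,0).round(4))
i=robot.camera_info('wrist'); im=robot.read_camera('wrist'); cv2.imwrite('pics/w6.png',im); np.save('w6.npy',i['pose'])
print(np.round(proj('wrist',(.435,-.389,.07),i),1)); t,mm=st(); print(mm.round(3),t['tcp_pos'])
a=cv2.imread('pics/scene6.png')[180:310,240:460]; b=cv2.imread('pics/side6.png')[180:360,270:420]
cv2.imwrite('pics/both6.png',np.vstack([cv2.resize(a,(508,300)),cv2.resize(b,(250,300)).copy() if 0 else cv2.copyMakeBorder(cv2.resize(b,(250,300)),0,0,0,258,0)]))
E
python3 m3.py
```

```text
tcp_pos: [0.6857, -0.0598, 0.2047]
contact_force: [0.7, -0.1, 0.1]
grip_width: 0.0339
tcp_pos: [0.5354, -0.2107, 0.2583]
contact_force: [-0.1, 0.3, 0.2]
grip_width: 0.0681
clock: 15.48
tcp_pos: [0.4765, -0.3604, 0.2276]
tcp_rot: [0.0, 0.986, 0.169, 0.0]
contact_force: [0.9, 0.3, 0.8]
grip_width: 0.0684
scene 333.41814041137695 258.5143508911133 (17.14508056640625, 27.277196884155273) 101
 z22: [ 0.5608 -0.0615  0.022 ]
side 370.5169372558594 275.38827896118164 (5.795165538787842, 17.3198299407959) 110
 z22: [ 0.6192 -0.2038  0.022 ]
ring [array([ 0.6342, -0.1258, -0.0349]), array([0.0198, 0.0198])] model [ 0.5587 -0.0604]
[333.3 278.2]
[[ 0.942  0.336  0.001]
 [ 0.336 -0.942 -0.001]
 [ 0.     0.001 -1.   ]] [ 0.47719591 -0.3594257   0.22800813]
```

View pics/w6.png

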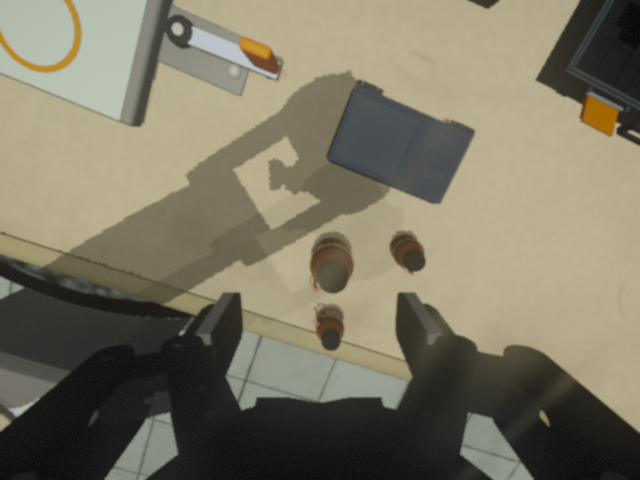

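The wrist view shows the large bottle with its cap at (333,275), small ones at (330,330) and (407,250), and the pipette on the robot side at (315,285). The cap fits the triangulated (0.435, -0.389), so I'll grasp across world y, which keeps the fingers clear of the pipette and the small bottles.

```bash
python3 -m inch '[[[0,0,-0.17,-2.1,-1.5,-2,0.2],[0,0,-0.17,-2.1,-1.5,-2,0.2],[0,0,0,0,0,-5,0.2],[0,0,0,0,0,-3,0.2],[0,0,0,0,0,0,0.2]]]' |grep -E "pos|contact|width|rot"
python3 - <<'E'
from geo import *
i=robot.camera_info('wrist'); im=robot.read_camera('wrist'); cv2.imwrite('pics/w7.png',im)
m=(cv2.cvtColor(im,cv2.COLOR_BGR2HSV)[...,2]<45).astype(np.uint8)
for z in(.0,.06,.077): print(z,np.round(proj('wrist',(.4355,-.389,z),i),1))
print('ring',[np.round(q,4) for q in tri([ray('scene',333.42,258.51),ray('side',335,255.3)])],W(-15,0).round(4))
E
```

```text
tcp_pos: [0.4341, -0.3884, 0.1053]
tcp_rot: [-0.002, 1.0, 0.001, -0.002]
contact_force: [0.4, 0.4, 0.9]
grip_width: 0.0683
0.0 [320.5 240.4]
0.06 [320.6 267.1]
0.077 [320.7 277.7]
ring [array([ 0.5587, -0.0595,  0.0239]), array([0.0004, 0.0004])] [ 0.5587 -0.0604]
```

View pics/w7.png

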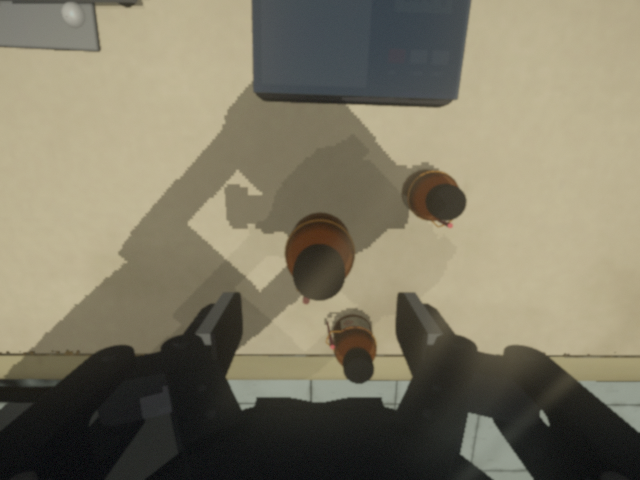

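The cap appears at (319,272) and the pipette at (306,300), with the bottle centred between the fingers. The bottle lies about 3 mm further in x than I aimed, so I'll correct that, descend and grip.

```bash
python3 -m inch '[[[0,0,0,0.3,0,-3,0.2],[0,0,0,0,0,-3,0.2],[0,0,0,0,0,-1.5,0.2],[0,0,0,0,0,-0.8,0.2],[0,0,0,0,0,0,0.2]]]' 30|grep -E "pos|contact|width"; python3 -m inch '[[[0,0,0,0,0,0,0.3],[0,0,0,0,0,0,0.4],[0,0,0,0,0,0,0.5],[0,0,0,0,0,0,0.6],[0,0,0,0,0,0,0.6]]]' 30 |grep -E "pos|force|width"
```

```text
tcp_pos: [0.4382, -0.3902, 0.0254]
contact_force: [-0.3, 0.1, -0.4]
grip_width: 0.0683
tcp_pos: [0.4381, -0.3902, 0.0255]
contact_force: [-1.6, 1.7, 5.7]
grip_width: 0.0422
finger_force: 30.1
```

```bash
python3 -m inch '[[[0,0,0,0,0,1.5,0.6],[0,0,0,0,0,2.5,0.6],[0,0,0,0,0,3,0.6],[0,0,0,0,0,2,0.6],[0,0,0,0.5,1,0,0.6]]]' |grep -E "pos|force|width"; python3 -m inch '[[[0,0,0,1,3,0,0.6],[0,0,0,1.5,4,0,0.6],[0,0,0,1.5,4,0,0.6],[0,0,0,1.5,4,0,0.6],[0,0,0,1.5,4,0,0.6]]]' |grep -E "pos|width";python3 -m inch '[[[0,0,0,1.5,4,0,0.6],[0,0,0,1.5,4,0,0.6],[0,0,0,1,3,0,0.6],[0,0,0,0.5,2,0,0.6],[0,0,0,0,0,0,0.6]]]' |grep -E "pos|force|width"
python3 - <<'E'
from geo import *
S=robot.read_camera('scene');D=robot.read_camera('side')
cv2.imwrite('pics/both8.png',np.hstack([cv2.resize(S[150:300,260:400],(400,429)),cv2.resize(D[170:300,270:390],(396,429))]))
t,m=st(); p=t['tcp_pos']; print(p,m[:,2].round(3), proj('scene',[p[0],p[1],p[2]-.0255]),proj('side',[p[0],p[1],p[2]-.0255]))
E
```

```text
tcp_pos: [0.4434, -0.3808, 0.1169]
contact_force: [-0.2, 0.3, -0.9]
grip_width: 0.0424
finger_force: 30.8
tcp_pos: [0.5126, -0.1877, 0.1133]
grip_width: 0.0425
tcp_pos: [0.5575, -0.0587, 0.1138]
contact_force: [-0.7, 0.1, -0.9]
grip_width: 0.0421
finger_force: 30.8
[ 0.55740265 -0.06036373  0.11420174] [-0.001 -0.    -1.   ] (np.float64(334.21906875131424), np.float64(239.3608133096302)) (np.float64(335.06717928659634), np.float64(235.50825000446392))
```

View pics/both8.png

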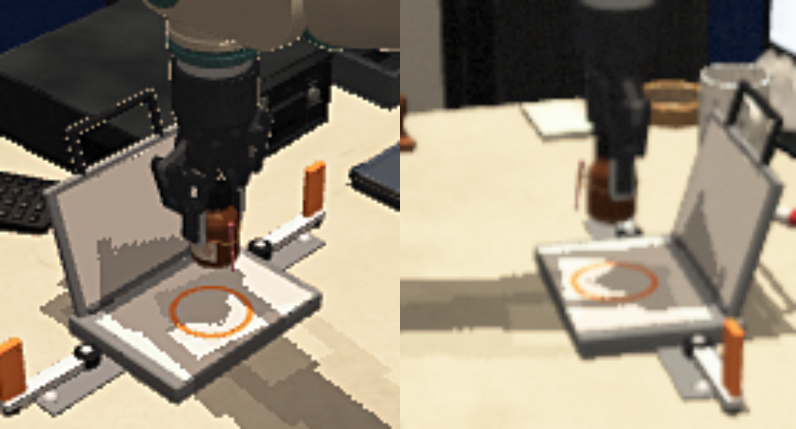

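The bottle hangs upright above the mark, at (215,262) in the scene panel and (612,215) in the side panel. Its foot agrees with the prediction, so I'll lower it until it touches.

```bash
python3 -m inch '[[[0,0,0,0.1,0,-2.5,0.6],[0,0,0,0,0,-2.5,0.6],[0,0,0,0,0,-1,0.6],[0,0,0,0,0,-0.3,0.6],[0,0,0,0,0,0,0.6]]]' |grep -E "pos|contact|width"; python3 -m inch '[[[0,0,0,0,0,-0.15,0.6],[0,0,0,0,0,0,0.6]]]' |grep -E "pos|contact"; python3 -m inch '[[[0,0,0,0,0,-0.15,0.6],[0,0,0,0,0,0,0.6]]]' |grep -E "pos|contact"
```

```text
tcp_pos: [0.5592, -0.0603, 0.0524]
contact_force: [-0.1, 0.0, -1.4]
grip_width: 0.0422
tcp_pos: [0.559, -0.06, 0.0506]
contact_force: [-0.4, 0.4, -0.8]
tcp_pos: [0.5587, -0.0599, 0.0485]
contact_force: [0.2, 0.9, -0.6]
```

```bash
python3 -m inch '[[[0,0,0,0,0,-0.15,0.6],[0,0,0,0,0,0,0.6]]]' |grep -E "pos|contact"; python3 -m inch '[[[0,0,0,0,0,-0.1,0.6],[0,0,0,0,0,0,0.6]]]' |grep -E "pos|contact"
```

```text
tcp_pos: [0.559, -0.0599, 0.0476]
contact_force: [-1.2, 0.9, 2.1]
tcp_pos: [0.5592, -0.0599, 0.0475]
contact_force: [-4.0, 0.7, 9.3]
```

Contact came at TCP z = 0.0475, as expected. I'll release gently and rise.

```bash
python3 -m inch '[[[0,0,0,0,0,0.1,0.47],[0,0,0,0,0,0,0.42],[0,0,0,0,0,0,0.35],[0,0,0,0,0,0,0.25],[0,0,0,0,0,0,0.2]]]' |grep -E "pos|contact|width"; python3 -m inch '[[[0,0,0,0,0,0,0.2],[0,0,0,0,0,2,0.2],[0,0,0,0,0,4,0.2],[0,0,0,0,0,5,0.2],[0,0,0,0,0,5,0.2]]]' |grep -E "pos|contact|width"; python3 -m inch '[[[0,0,0,-4,-4,0,0.2],[0,0,0,-4,-4,0,0.2],[0,0,0,-3,-4,0,0.2],[0,0,0,0,-4,0,0.2],[0,0,0,0,0,0,0.2]]]' |grep -E "clock|pos|contact|width"
python3 - <<'E'
from geo import *
S=robot.read_camera('scene');D=robot.read_camera('side')
cv2.imwrite('pics/both9.png',np.hstack([cv2.resize(S[170:300,250:390],(400,371)),cv2.resize(D[170:300,270:390],(396,429))[:371]]))
for z in (.022,.022+.077): print(z,[(round((a-250)*400/140),round((b-170)*371/130)) for a,b in [proj('scene',[*W(-15,0),z])]],[(round(400+(a-270)*3.3),round((b-170)*3.3)) for a,b in [proj('side',[*W(-15,0),z])]])
E
```

```text
tcp_pos: [0.5587, -0.06, 0.047]
contact_force: [-0.4, 0.3, 0.1]
grip_width: 0.0684
tcp_pos: [0.5585, -0.0599, 0.2087]
contact_force: [0.9, 0.1, -0.2]
grip_width: 0.0684
clock: 23.02
tcp_pos: [0.4481, -0.222, 0.2071]
contact_force: [-0.7, -0.4, -0.0]
grip_width: 0.0683
0.022 [(239, 254)] [(615, 283)]
0.099 [(240, 188)] [(616, 205)]
```

View pics/both9.png

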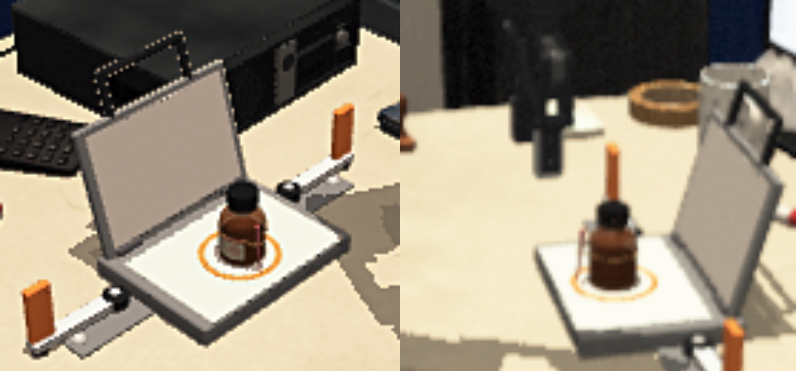

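The bottle stands upright and centred in the ring, with its cap at (241,188) against a predicted (240,188). The lid leans back, both legs are out and the gripper is clear, so I'll hand in.

```bash
python3 -c "
from workcell import robot
print(robot.hand_in())"
```

```text
the job is handed in; nothing more can be done
None
```

The job is handed in, with no verdict returned: both legs are at their end stops, the lid leans back, and the amber bottle stands upright within a few mm of the mark's centre; only the stage and that bottle were moved, and the last clock reading was 23 s.

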